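Tip the filter carton over and push it home in the low bay

TASK

The tall blue carton standing on end is too high for the low grey steel bay behind it: tip it over by pushing near its top so that it falls flat towards the bay, then slide it along the bench into the bay and press it firmly home (a push of 15 to 20 N) against the sprung rubber stop inside, whose depth you must feel for. Do not lift it or crush it (keep every push on it under 25 N), leave it lying there in the bay, and do not disturb the other things on the bench.

Things in the scene. Friction and masses are not known exactly. Their poses are not given: they have to be found in the camera images.
- filter_carton: blue cardboard box 62 x 95 x 120 mm, 0.25 to 0.45 kg, the only one standing on end at first (a like one lies flat far off): own y up (120 mm), own x (62 mm) roughly towards the bay, z across (95 mm). Origin in the middle of one 62 x 120 side, not the centre. Tips along its own +x; then y points into the bay. A low push slides it, one near the top tips it. Over 25 N from the hand crushes it.
- carton_mid (a point): centre of the filter carton, axes as the carton's; 60 mm high when standing, 31 mm when lying. Lying, it is 62 mm high, 95 mm wide, 120 mm long, its former underside facing away from the bay, ready to be pushed on.
- bay: low grey tunnel of slippery steel fixed to the bench, open in front, no floor: inside 102 mm wide, 76 high; roof top at 80 mm, 132 deep, outside 108 wide; two 60 mm high wings flare out 18 mm to each side over the 45 mm before the mouth. Origin on the bench at the middle of the mouth, x into the bay, z up. A roll of tape (19 mm high) is fixed on its roof near the back. The carton stands at about x = -0.2.
- bay_mouth (a point): middle of the bay's mouth, 31 mm above the bench; axes as the bay's.
- depth_stop: bar under the bay's roof carrying a settable sprung rubber pad, 76 x 44 mm. Origin and axes are the bay's and do NOT tell where the pad is: its face is 55 to 95 mm inside the mouth, set anew each time, to be felt as a rise above the drag. It yields 5 N per mm, at most 6 mm; pushing the carton with 15 to 20 N seats it. Seated, the carton sticks out 25 to 65 mm, held by friction.
- lamp_carton: bystander: low white carton 66 x 106 x 68 mm lying to the right of the bay; origin at the centre of its underside.
- grease_tin: bystander: round tin, 69 mm diameter, 68 mm tall; origin at the centre of its underside.
- brake_pad: bystander: brake pad 50 x 104 x 16 mm lying flat; origin at the centre of its underside.
- bearing: bystander: ball bearing ring 47 mm diameter, 14 mm high; origin at the centre of its underside.
- keeper (a point): hump-shaped leaf spring inside the bay's +y wall, from 7 to 63 mm inside the mouth, about 31 mm high: it sticks out 8.5 mm, yields up to 15 mm and presses the carton sideways with 1.7 to 2.7 N. Pushed level, the carton takes 1 to 6 N to slide; a hand that also presses it down or sideways loses much of its push to friction. This point is at its middle on the wall's inner face; axes as the bay's.

How it is judged:
By the outcome, as a careful person would: the job done as asked, in the order asked, and still so for the second after the job is handed in, with the robot touching nothing.
It also fails if it takes over 72 s, if anything falls off the work surface, if the arm or the gripper's body presses on something with over 40 N, if the wrist force passes 120 N, or if a joint passes its speed limit or range.

ROBOT

A 6-joint arm with a two-finger parallel gripper is mounted at the origin on a cart in front of the work surface, level with it; the furniture and walls round the work are solid. World frame = base frame: x ahead of the robot, y to its left, z up, the work surface at z = 0. Lengths are in m, angles in rad, forces in N, time in s.
With the tool pointing down it reaches from about 0.3 to 0.95 m from the base axis. Payload 3.1 kg.
Tool frame: the origin (TCP) lies midway between the tips of the shut fingers; the grasp point (between the pads) lies 19 mm behind it; z points along the fingers, y is the direction in which the jaws open and shut (so a half turn about z gives the same grasp; the last joint's range is limited). The gripper opens to 85 mm and grips with 20 to 120 N. Pads are 22 mm wide; open, the fingers measure 114 mm over their backs; the gripper's body (76 mm by 85 mm) begins 54 mm behind the grasp point. The pads swing forward as they close: fully open they stand 13 mm farther back than shut.
Start: joints at [1.17, 0.308, 1.634, -0, 1.2, -0.07], TCP at [0.203, 0.591, 0.231] pointing down, gripper open.
Joint ranges: [-3.06, 3.06], [-0.79, 1.96], [0.05, 2.63], [-1.19, 4.34], [0.05, 2.64], [-2.94, 2.94]. Speed limits (rad/s): [2.79, 2.79, 3.14, 3.14, 3.14, 3.14].

INTERFACE

Orientations are given as [roll, pitch, yaw] about the fixed x, y, z axes, in that order (R = Rz(yaw) Ry(pitch) Rx(roll)).
In Python, from bench import bot gives the robot as it stands. The module is installed in compiled form; this text tells all that it offers. Calls block until the motion is done:
- bot.goto(position, orientation): joint-space move of the TCP to a pose.
- bot.move_straight(position, attitude=None, vel=0.15, contact_N=None): straight line of the TCP; attitude=None keeps the orientation; vel is the mean speed in m/s. With contact_N (N) it stops when the force on the tool has changed by that much, and returns True; else False.
- bot.goto_joints(angles): joint-space move.
- bot.grip(opening, effort=None): opening from 0.0 (shut) to 1.0 (fully open); effort is the grip in N (None keeps the last); returns when the fingers have stopped.
- bot.dwell(seconds).
- bot.ik(position, orientation): joint angles nearest the present ones, or None.
- bot.get_image(name): name is "scene" or "top" or "wrist"; returns a dict with "img" (384x512x3 uint8, red, green, blue), "intrinsics" (3x3 intrinsics, pixels), "rvec" (rotation vector, rad) and "tvec" (3), from world to camera coordinates, as OpenCV has them. Camera axes: x right, y down, z forward; pixel columns grow to the right and rows downward; lengths in m; the calibration is good to about 2 mm. The wrist camera is an equidistant fisheye: a pixel r from the principal point sees the ray r / f radians off the axis. A picture is of the moment at which its call begins. There is no depth.
A pose or a line that the arm cannot do raises bot.PlanningError and nothing moves.
- bot.hand_in(): hands the job in, once; it reports no verdict.
Readings, each from a call of its own:
- bot.read_t(): time.
- bot.read_qpos(): joint angles.
- bot.read_joint_vel(): joint speeds.
- bot.read_tau(): joint torques, N m.
- bot.read_tcp_pos(): TCP position.
- bot.read_tcp_rot(): TCP orientation.
- bot.read_wrist_force(): force on the tool from outside, world axes, zero at the start.
- bot.read_wrist_torque(): the same for the moment, N m.
- bot.read_opening(): opening from 0.0 (shut) to 1.0 (fully open).
Only numpy, scipy, OpenCV 4.12 (cv2) and the standard library are available. Lean on these libraries where they do the work, as an engineer would, in place of code of your own. Each camera call takes 0.05 s, during which the arm holds its last target. There are 200 camera calls.

## Working session

There is one attempt and no reset: what is moved stays moved. The work goes in short steps, each a Python script; the robot and the scene stay as the last script left them, time stands still between calls to the robot, and variables do not carry over. Pictures are saved under pics/ and viewed, on a budget of 10 in all, crops included, one or two more only if the job needs it, and the job is handed in when it is done.

```bash
mkdir -p pics
cat > h.py <<'E'
import numpy as np, cv2
from bench import bot
def snap(name,fn):
    d=bot.get_image(name); cv2.imwrite('pics/'+fn,d['img'][:,:,::-1]); np.savez('pics/'+fn[:-4],**d); return d
def ray(d,uv):
    K=np.array(d['intrinsics']);R,_=cv2.Rodrigues(np.array(d['rvec'],float));t=np.array(d['tvec'],float).ravel()
    r=np.linalg.inv(K)@np.array([uv[0],uv[1],1.]); return -R.T@t, R.T@r
def plane(d,uv,z):
    o,r=ray(d,uv); return o+r*(z-o[2])/r[2]
E
python3 - <<'E'
from h import *
a=snap('scene','s1.png');b=snap('top','t1.png')
cv2.imwrite('pics/both1.png',cv2.resize(np.vstack([a['img'],b['img']])[:,:,::-1],None,fx=.78,fy=.78))
for d in(a,b): print(ray(d,(256,192)),d['intrinsics'])
print(bot.read_t(),bot.read_tcp_rot(),bot.read_wrist_force())
E
```

```text
(array([ 0.02103091, -0.04456093,  0.74069791]), array([ 0.57746955,  0.30929523, -0.75568388])) [[399.14862464   0.         259.60023752]
 [  0.         399.14862464 196.21272668]
 [  0.           0.           1.        ]]
(array([0.41893655, 0.21769882, 1.10280181]), array([ 0.09657222,  0.0113801 , -0.99534414])) [[494.24008477   0.         249.64902568]
 [  0.         494.24008477 192.35973265]
 [  0.           0.           1.        ]]
0.1 [-3.13949671e+00 -1.36955973e-04  2.81083837e+00] [ 0.45799816 -0.30678116 -0.2606923 ]
```

View pics/s1.png

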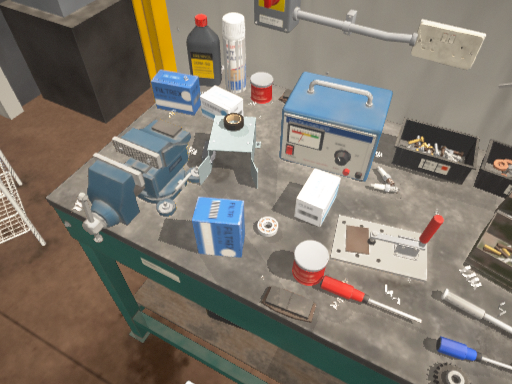

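View pics/t1.png

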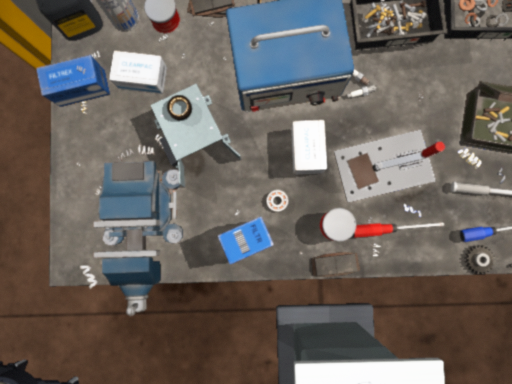

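The scene view shows the standing carton at about (219,226), with the bay at (233,150) up-left of it. In the top view the carton is at (246,240), the bay roof at about (190,125) with its mouth facing down-right, the bearing at (277,200), the vise on the left and the lamp carton at (310,146).

Run:
```python
from h import *
b=np.load('pics/t1.npz');im=b['img'][75:275,95:295,::-1]
cv2.imwrite('pics/c1.png',cv2.resize(im,(600,600),interpolation=cv2.INTER_CUBIC))
hsv=cv2.cvtColor(b['img'],cv2.COLOR_RGB2HSV)
m=cv2.inRange(hsv,(95,120,60),(125,255,255));m[:215]=0;m[265:]=0;m[:,:212]=0;m[:,275:]=0
c=max(cv2.findContours(cv2.morphologyEx(m,cv2.MORPH_CLOSE,np.ones((9,9))),0,2)[0],key=cv2.contourArea)
r=cv2.minAreaRect(c);print(r);bx=cv2.boxPoints(r)
for p in bx: print(p,plane(b,p,.12).round(4))
```

```text
((244.89654541015625, 240.25860595703125), (30.857017517089844, 47.139015197753906), 66.80140686035156)
[217.15517 235.36206] [0.4303 0.3087 0.12  ]
[260.48276 216.79309] [0.4645 0.2216 0.12  ]
[272.63794 245.15515] [0.4078 0.1994 0.12  ]
[229.31033 263.72412] [0.3739 0.286  0.12  ]
```

View pics/c1.png

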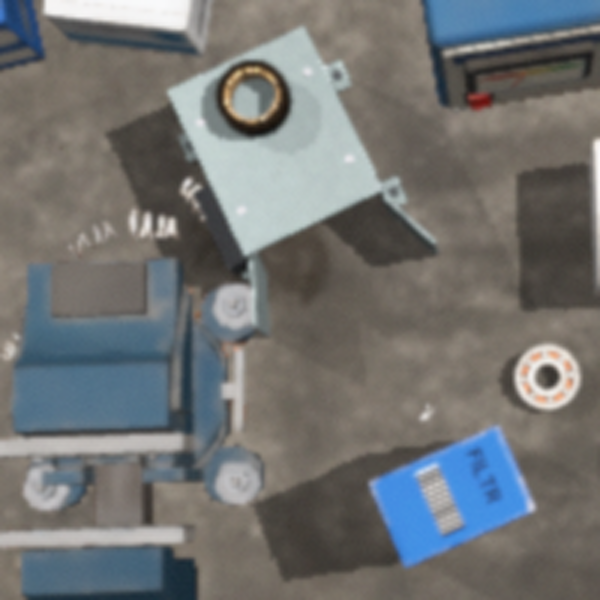

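The crop shows the roof corners at (168,92), (303,27), (380,190) and (245,255), and the carton-top corners at (370,485), (497,427), (534,510) and (405,566). The vise knob is close to the left wing.

Run:
```python
from h import *
b=np.load('pics/t1.npz')
f=lambda P,z:np.array([plane(b,((p[0]-1)/3+95,(p[1]-1)/3+75),z)[:2] for p in P])
R=f([(168,92),(303,27),(380,190),(245,255)],.08)
C=f([(370,485),(497,427),(534,510),(405,566)],.12)
def yaw(Q):
    d=(Q[0]+Q[1]-Q[2]-Q[3])/2; w=(Q[0]+Q[3]-Q[1]-Q[2])/2
    return np.linalg.norm(d),np.linalg.norm(w),np.degrees([np.arctan2(d[1],d[0]),np.arctan2(-w[0],w[1])])
print(R,yaw(R));print(C,yaw(C))
o=(R[2]+R[3])/2;_,_,a=yaw(R);y=np.radians(a.mean());M=np.array([[np.cos(y),np.sin(y)],[-np.sin(y),np.cos(y)]])
print('bay',o,np.degrees(y),'carton in bay',M@(C.mean(0)-o))
for n,p,z in(('bearing',(548,377),.014),('wingR',(435,250),.06),('wingL',(262,332),.06),('knob',(235,305),.05),('knob2',(235,478),.05)):
  q=f([p],z)[0];print(n,q,M@(q-o))
```

```text
[[0.71057912 0.44760325]
 [0.75416939 0.35069824]
 [0.6346972  0.29879065]
 [0.59184072 0.39461396]] (np.float64(0.13014188757568448), np.float64(0.10561397119034532), array([23.7664652, 24.1582409]))
[[0.42837474 0.30706937]
 [0.46411264 0.22187664]
 [0.40873008 0.19926811]
 [0.3746233  0.28526619]] (np.float64(0.058912286499703266), np.float64(0.0924453550304547), array([22.14369292, 22.19512345]))
bay [0.61326896 0.3467023 ] 23.962353048990444 carton in bay [-0.21546739 -0.00637231]
bearing [0.50457898 0.18365987] [-0.16553972 -0.10484727]
wingR [0.59416545 0.26222337] [-0.05176699 -0.06943927]
wingL [0.53949946 0.38681232] [-0.05112136  0.06661351]
knob [0.56081983 0.40758677] [-0.02320128  0.07693848]
knob2 [0.43688813 0.40944041] [-0.13569879  0.12896553]
```

```bash
cat >> h.py <<'E'
from scipy.spatial.transform import Rotation as Ro
O=np.array([.6133,.3467])
def B(x,y,z,yaw=np.radians(24)): # bay coords -> world
    c,s=np.cos(yaw),np.sin(yaw); return [O[0]+c*np.cos(0)*x-s*y,O[1]+s*x+c*y,z]
def att(yawdeg,tilt=10,sgn=1):
    y=np.radians(yawdeg);t=np.radians(tilt)
    bx=np.array([np.cos(y),np.sin(y),0]);by=np.array([-np.sin(y),np.cos(y),0])*sgn
    z=np.array([0,0,-np.cos(t)])+np.sin(t)*bx
    return Ro.from_matrix(np.c_[np.cross(by,z),by,z]).as_euler('xyz').tolist()
def fx(yawdeg=24):
    f=np.array(bot.read_wrist_force());y=np.radians(yawdeg)
    return np.array([np.cos(y)*f[0]+np.sin(y)*f[1],-np.sin(y)*f[0]+np.cos(y)*f[1],f[2]])
E
python3 - <<'E'
from h import *
print(bot.read_qpos())
for s in(1,-1):
  for p in((-.30,-.006,.25),(-.28,-.006,.105),(-.2,-.006,.1),(-.22,-.006,.03),(-.03,-.006,.03)):
    q=bot.ik(B(*p),att(24,10,s)); print(s,p,None if q is None else np.round(q,2))
E
```

```text
[ 1.17032969e+00  3.08912328e-01  1.63507162e+00 -1.00563464e-05
  1.19970910e+00 -6.97088415e-02]
1 (-0.3, -0.006, 0.25) [ 0.47 -0.28  2.2  -0.01  1.05 -1.52]
1 (-0.28, -0.006, 0.105) [ 0.47  0.    2.3  -0.01  0.67 -1.51]
1 (-0.2, -0.006, 0.1) [ 0.46  0.17  2.13 -0.01  0.67 -1.52]
1 (-0.22, -0.006, 0.03) [ 0.46  0.27  2.2  -0.02  0.49 -1.52]
1 (-0.03, -0.006, 0.03) [ 0.45  0.55  1.76 -0.01  0.66 -1.54]
-1 (-0.3, -0.006, 0.25) [ 0.47 -0.28  2.2  -0.01  1.05  1.63]
-1 (-0.28, -0.006, 0.105) [ 0.47  0.    2.3  -0.01  0.67  1.63]
-1 (-0.2, -0.006, 0.1) [ 0.46  0.17  2.13 -0.01  0.67  1.62]
-1 (-0.22, -0.006, 0.03) [ 0.46  0.27  2.2  -0.02  0.49  1.63]
-1 (-0.03, -0.006, 0.03) [ 0.45  0.55  1.76 -0.01  0.66  1.61]
```

Run:
```python
from h import *
C=np.array([.419,.2534]);u=np.array([np.cos(np.radians(22.2)),np.sin(np.radians(22.2))])
P=lambda s,z:[*(C+s*u),z]
A=att(22.2)
t=bot.read_tcp_pos(); bot.move_straight([t[0],t[1],.28])
bot.grip(.5)
bot.goto(P(-.095,.28),A)
bot.move_straight(P(-.095,.108),vel=.12)
f0=fx(22.2)
print(bot.move_straight(P(-.055,.108),vel=.08,contact_N=3))
for s in np.arange(-.05,.0001,.01):
    r=bot.move_straight(P(s,.108),vel=.04,contact_N=12)
    print(round(s,3),r,(fx(22.2)-f0).round(2))
    if r: break
snap('scene','s2.png');print(bot.read_t())
```

```text
False
-0.05 False [-1.05 -1.05  0.23]
-0.04 False [-0.26 -0.94 -0.3 ]
-0.03 False [-1.65 -0.92 -0.34]
-0.02 False [-1.31 -0.96  0.31]
-0.01 False [-1.09 -1.29  1.45]
0.0 False [-0.98 -0.87  0.49]
7.0917
```

View pics/s2.png

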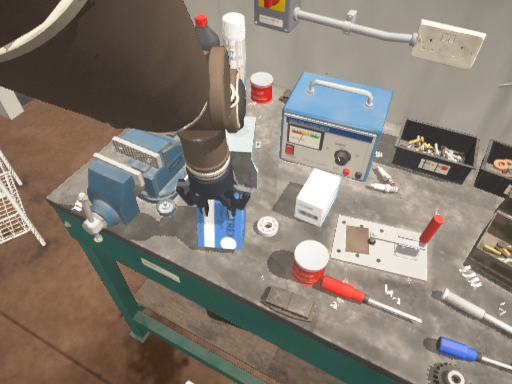

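The carton, around (220,225), is partly hidden behind the fingers. Its near face is leaning and its underside edge is rising, so it is tipping. I'll carry on.

Run:
```python
from h import *
C=np.array([.419,.2534]);u=np.array([np.cos(np.radians(22.2)),np.sin(np.radians(22.2))])
P=lambda s,z:[*(C+s*u),z]
for s in np.arange(.01,.0451,.0075):
    r=bot.move_straight(P(s,.108),vel=.04,contact_N=12)
    print(round(s,3),r,fx(22.2).round(2))
    if r: break
bot.dwell(.5)
bot.move_straight(P(.03,.16)); bot.move_straight(P(-.11,.16),vel=.15)
a=snap('scene','s3.png');b=snap('top','t3.png');print(bot.read_t())
im=np.hstack([cv2.resize(a['img'][130:290,140:300],(400,400)),cv2.resize(b['img'][75:275,115:315],(400,400))])
cv2.imwrite('pics/c3.png',im[:,:,::-1])
```

```text
0.01 False [-0.05  0.56  0.06]
0.018 False [-0.49 -0.33 -0.38]
0.025 False [ 0.54  0.52 -0.41]
0.033 False [-0.23  1.26 -0.48]
0.04 False [ 0.08 -1.04  0.27]
11.0417
```

View pics/c3.png

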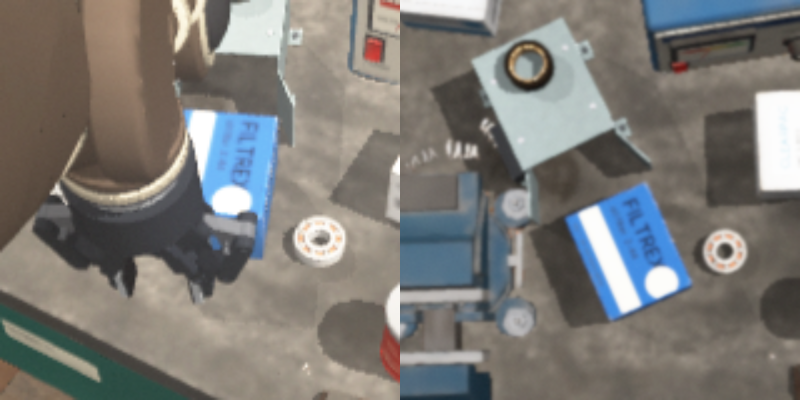

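The carton lies flat in front of the bay. Its top-face corners in the right-hand crop are (567,216), (648,183), (691,283) and (610,321), and the bearing at (725,251) is untouched.

Run:
```python
from h import *
b=np.load('pics/t3.npz')
Q=np.array([plane(b,((x-.5)/2+115,(y-.5)/2+75),.062)[:2] for x,y in((167,216),(248,183),(291,283),(210,321))])
y=np.radians(24);M=np.array([[np.cos(y),np.sin(y)],[-np.sin(y),np.cos(y)]])
print((M@(Q-O).T).T.round(4),(M@(Q.mean(0)-O)).round(4))
d=Q[0]+Q[1]-Q[2]-Q[3];print(np.degrees(np.arctan2(d[1],d[0])),np.linalg.norm(d)/2)
print(bot.read_t(),bot.read_tcp_pos())
```

```text
[[-0.0616  0.0329]
 [-0.0673 -0.0599]
 [-0.183  -0.0547]
 [-0.182   0.0393]] [-0.1235 -0.0106]
21.196133800276964 0.11816885281447741
11.0417 [0.31800314 0.21219325 0.16026387]
```

```bash
cat >> h.py <<'E'
def favg(n=6):
    a=[]
    for _ in range(n): a.append(fx()); bot.dwell(.02)
    return np.mean(a,0)
E
python3 - <<'E'
from h import *
Z=.023;A=att(24)
bot.move_straight(B(-.235,-.0105,.1),A)
bot.move_straight(B(-.235,-.0105,Z),vel=.1)
f0=favg(10);np.save('f0.npy',f0);print(f0)
print(bot.move_straight(B(-.2,-.0105,Z),vel=.06,contact_N=4))
Y=lambda x:np.interp(x,[-.19,-.13],[-.0105,-.004])
for x in np.arange(-.195,-.1049,.01):
    r=bot.move_straight(B(x,Y(x),Z),vel=.04,contact_N=9)
    print(round(x,3),r,(favg(3)-f0).round(2))
    if r: break
b=snap('top','t4.png');a=snap('scene','s4.png');print(bot.read_t())
im=np.hstack([cv2.resize(a['img'][110:270,140:300],(400,400)),cv2.resize(b['img'][75:275,115:315],(400,400))])
cv2.imwrite('pics/c4.png',im[:,:,::-1])
E
```

```text
[0.32257211 0.2643429  0.19976152]
False
-0.195 False [-0.12  0.15 -0.37]
-0.185 False [-1.37 -0.86 -1.42]
-0.175 True [-0.65 -0.26 -0.51]
14.8833
```

View pics/c4.png

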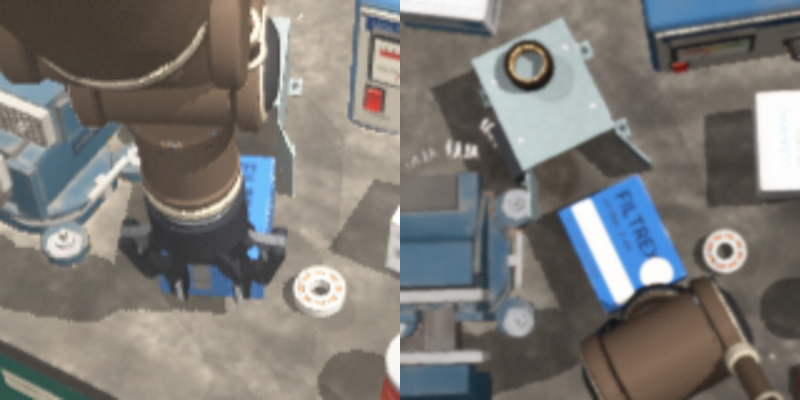

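The carton has moved about 8 mm and stayed square, with its front corners at (560,210) and (637,175) in the right-hand crop. The stop was a brief force spike. I'll continue more slowly.

```bash
cat > push.py <<'E'
from h import *
import sys
Z=.023;f0=np.load('f0.npy')
c,s=np.cos(np.radians(24)),np.sin(np.radians(24));M=np.array([[c,s],[-s,c]])
bx=lambda:M@(np.array(bot.read_tcp_pos())[:2]-O)
Y=lambda x:np.interp(x,[-.19,-.13],[-.0105,-.004])
def step(x,vel,g):
    r=bot.move_straight(B(x,Y(x),Z),vel=vel,contact_N=g)
    f=favg(4)-f0; print(round(x,4),r,bx().round(4),f.round(2)); return r,f
E
python3 - <<'E'
from push import *
print(bx())
n=0;x=bx()[0]
while x<-.09:
    x+=.008
    r,f=step(x,.03,10)
    n+=r
    if f[0]<-9 or n>3: break
print(bot.read_t())
E
```

```text
[-0.18545306 -0.00967713]
-0.1775 False [-0.1776 -0.0091] [-1.29  0.01 -0.77]
-0.1695 False [-0.1695 -0.0083] [-1.19 -0.48 -0.97]
-0.1615 False [-0.161  -0.0074] [-1.13 -0.36 -1.39]
-0.1535 False [-0.1531 -0.0065] [-1.36 -0.31 -0.74]
-0.1455 False [-0.1451 -0.0056] [-1.62 -0.31 -0.81]
-0.1375 False [-0.1371 -0.0048] [-0.91 -0.66 -0.91]
-0.1295 False [-0.1291 -0.004 ] [-0.6  -0.1  -0.55]
-0.1215 False [-0.1211 -0.004 ] [-0.94 -0.39 -1.63]
-0.1135 False [-0.1131 -0.004 ] [-1.48 -0.25 -1.29]
-0.1055 False [-0.106  -0.0042] [-3.21 -0.86 -0.58]
-0.0975 True [-0.1062 -0.0043] [-0.3  -0.37  0.29]
-0.0895 True [-0.1036 -0.0046] [-0.34 -0.02 -0.35]
20.5083
```

Run:
```python
from h import *
b=snap('top','t5.png');a=snap('scene','s5.png');w=snap('wrist','w5.png')
im=np.hstack([cv2.resize(a['img'][90:250,150:310],(400,400)),cv2.resize(b['img'][75:275,115:315],(400,400))])
im=np.vstack([im[:,:],cv2.copyMakeBorder(cv2.resize(w['img'],(267,200)),0,0,0,533,0)])
cv2.imwrite('pics/c5.png',im[:,:,::-1])
```

```text
(no output)
```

View pics/c5.png

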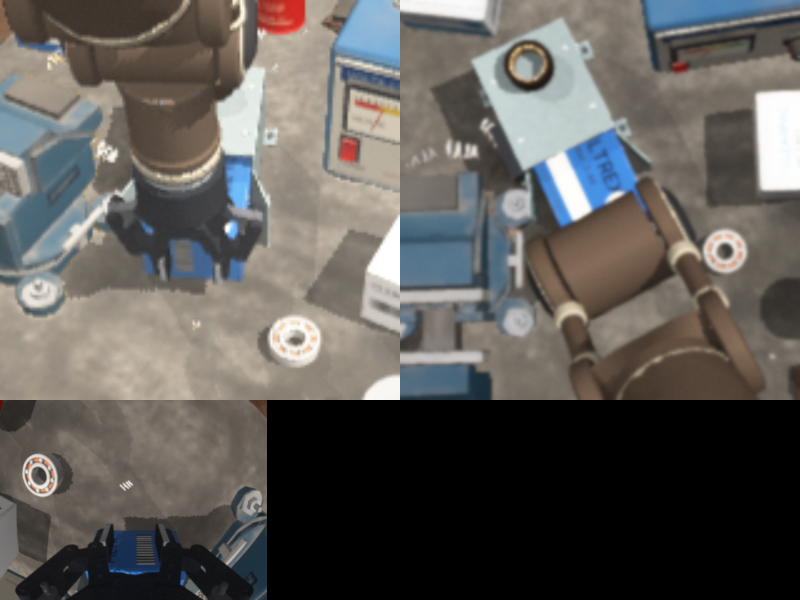

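The carton's front is inside the mouth, square and close to the right wall. The bystanders are untouched. The spike is probably the front corner climbing the keeper. I'll continue in small, slow steps.

Run:
```python
from push import *
n=0;x=bx()[0]
for k in range(16):
    x=bx()[0]+.003
    r,f=step(x,.015,14)
    if f[0]<-9: break
    n+=r
    if n>2: break
print(bot.read_t())
```

```text
-0.1016 False [-0.102 -0.004] [-1.84 -0.27  0.35]
-0.099 False [-0.1012 -0.0042] [-5.91 -0.58  4.25]
-0.0982 False [-0.1008 -0.0042] [-6.61 -0.87  5.  ]
-0.0978 False [-0.1008 -0.0042] [-7.94 -1.09  5.77]
-0.0978 False [-0.1008 -0.0042] [-7.67 -0.63  5.59]
-0.0978 False [-0.1008 -0.0043] [-8.07 -0.92  5.72]
-0.0978 False [-0.1008 -0.0042] [-7.75 -1.06  5.69]
-0.0978 False [-0.1008 -0.0042] [-7.67 -0.85  5.85]
-0.0978 False [-0.1008 -0.0042] [-7.43 -0.68  5.72]
-0.0978 False [-0.1008 -0.0042] [-7.48 -0.61  5.76]
-0.0978 False [-0.1008 -0.0042] [-8.27 -0.87  6.4 ]
-0.0978 False [-0.1008 -0.0043] [-7.35 -1.11  5.83]
-0.0978 False [-0.1008 -0.0043] [-7.74 -0.8   5.15]
-0.0978 False [-0.1008 -0.0042] [-7.79 -1.07  5.95]
-0.0978 False [-0.1008 -0.0042] [-7.78 -0.84  5.86]
-0.0978 False [-0.1008 -0.0042] [-7.68 -0.58  5.96]
26.0083
```

Run:
```python
from push import *
T=lambda:np.mean([bot.read_wrist_torque() for _ in range(5)],0)
R3=np.eye(3);R3[:2,:2]=M
t1=T();f1=favg();print('stuck z',bot.read_tcp_pos()[2],bot.read_tcp_rot(),att(24),bx(),bot.read_opening())
x=bx()[0]
bot.move_straight(B(x-.02,-.004,Z),vel=.05);bot.dwell(.2)
t2=T();f2=favg();print('free',bot.read_tcp_pos()[2],bx())
print('dF bay',f1-f2,'dM bay',R3@(t1-t2),bot.read_t())
b=snap('top','t6.png')
```

```text
stuck z 0.02242472675287176 [-3.1390356   0.1314558  -2.72322126] [-3.141592653589793, 0.17453292519943298, -2.7227136331111543] [-0.10080235 -0.00425044] 0.499585518089321
free 0.02305957261535747 [-0.12049618 -0.00399755]
dF bay [-7.43437938 -0.90743994  6.27344464] dM bay [-0.2425913   1.04192159 -0.13685133] 27.0167
```

```bash
cat > lev.py <<'E'
from push import *
def lev(xend,dx,fstop,tmax,zc=.026,yc=-.0045,xc=None,kz=.00015):
    xc=bx()[0] if xc is None else xc; f=favg(4)-f0; log=[];t0=bot.read_t();last=None
    while xc<xend and bot.read_t()-t0<tmax:
        xc+=dx; zc=float(np.clip(zc+kz*f[2],.02,.045)); yc=float(np.clip(yc+.00007*f[1],-.012,.004))
        bot.move_straight(B(xc,yc,zc),vel=.02,contact_N=12)
        f=favg(4)-f0; b=bx(); log.append(('%.4f %.4f z%.4f a%.4f'%(xc,b[0],zc,bot.read_tcp_pos()[2]),f.round(1)))
        if f[0]<-fstop: break
        if xc-b[0]>.009: break
    print(*[f'{a} {b}' for a,b in log],sep='\n'); print('c',xc,yc,zc,bot.read_t())
E
python3 - <<'E'
from lev import *
b=bot.move_straight(B(-.107,-.0045,.026),vel=.05,contact_N=8);print(b)
lev(-.086,.0015,12,6)
E
```

```text
False
-0.1048 -0.1050 z0.0260 a0.0259 [-0.4 -0.5 -0.9]
-0.1033 -0.1033 z0.0259 a0.0259 [ 0.2 -0.4 -0.2]
-0.1018 -0.1018 z0.0258 a0.0258 [ 0.   0.1 -0.3]
-0.1003 -0.1009 z0.0258 a0.0256 [-2.3 -0.7  0.6]
-0.0988 -0.1008 z0.0259 a0.0255 [-5.9 -0.4  3.8]
-0.0973 -0.0988 z0.0264 a0.0257 [-4.9 -1.1  0.4]
-0.0958 -0.0957 z0.0265 a0.0263 [-2.5 -0.9 -1.9]
-0.0943 -0.0940 z0.0262 a0.0263 [-2.7 -1.2 -1.9]
-0.0928 -0.0926 z0.0259 a0.0260 [-2.2 -1.  -1.5]
-0.0913 -0.0915 z0.0257 a0.0257 [-3.8 -1.  -0.6]
-0.0898 -0.0899 z0.0256 a0.0256 [-4.  -1.  -0.3]
-0.0883 -0.0883 z0.0256 a0.0256 [-4.7 -0.7  0.6]
-0.0868 -0.0867 z0.0257 a0.0256 [-3.6 -0.5 -0.1]
-0.0853 -0.0854 z0.0256 a0.0256 [-5.1 -0.6  0.6]
c -0.08533649404902932 -0.0051336446022015566 0.025645278815876076 32.0083
```

```bash
sed -i 's/>.009/>.013/' lev.py
python3 - <<'E'
from lev import *
lev(-.03,.0012,15.8,14,zc=.0257,yc=-.0051,kz=.0002)
for _ in range(3): print((favg(5)-f0).round(2),bx())
E
```

```text
-0.0842 -0.0839 z0.0259 a0.0258 [-3.2 -0.6 -2.1]
-0.0830 -0.0836 z0.0255 a0.0255 [-5.2 -0.4  1.4]
-0.0818 -0.0816 z0.0257 a0.0257 [-3.1 -0.5 -1.2]
-0.0806 -0.0811 z0.0255 a0.0255 [-5.2 -0.8  1.3]
-0.0794 -0.0792 z0.0258 a0.0257 [-3.2 -0.3 -1.3]
-0.0782 -0.0787 z0.0255 a0.0255 [-5.2 -0.4  1.2]
-0.0770 -0.0768 z0.0257 a0.0257 [-3.7 -0.2 -2. ]
-0.0758 -0.0764 z0.0253 a0.0254 [-5.3 -0.1  1.8]
-0.0746 -0.0744 z0.0257 a0.0256 [-3.3  0.2 -1.2]
-0.0734 -0.0738 z0.0254 a0.0254 [-5.3 -0.2  0.8]
-0.0722 -0.0720 z0.0256 a0.0255 [-3.7  0.2 -1.9]
-0.0710 -0.0715 z0.0252 a0.0253 [-5.5  0.2  1.8]
-0.0698 -0.0696 z0.0256 a0.0255 [-3.4 -0.4 -1.9]
-0.0686 -0.0692 z0.0252 a0.0253 [-5.9  0.3  2.1]
-0.0674 -0.0672 z0.0256 a0.0256 [-3.4  0.3 -1.5]
-0.0662 -0.0666 z0.0253 a0.0253 [-4.9  0.   0.7]
-0.0650 -0.0648 z0.0254 a0.0254 [-3.4  0.2 -1.2]
-0.0638 -0.0643 z0.0252 a0.0253 [-5.9 -0.1  1.2]
-0.0626 -0.0624 z0.0255 a0.0254 [-3.4 -0.  -1.9]
-0.0614 -0.0620 z0.0251 a0.0252 [-6.5  0.3  2.1]
-0.0602 -0.0599 z0.0255 a0.0255 [-3.5 -0.5 -1.4]
-0.0590 -0.0595 z0.0252 a0.0252 [-4.6 -0.1  0.8]
-0.0578 -0.0576 z0.025
[... 643 characters left out ...]
250 [-5.8  0.   2. ]
-0.0410 -0.0417 z0.0253 a0.0251 [-5.8 -0.2  0.3]
-0.0398 -0.0415 z0.0254 a0.0251 [-8.2  0.1  3.1]
-0.0386 -0.0411 z0.0260 a0.0251 [-8.8 -0.3  1.7]
-0.0374 -0.0410 z0.0263 a0.0251 [-10.5  -0.3   2.9]
-0.0362 -0.0407 z0.0269 a0.0251 [-11.3  -0.2   3. ]
-0.0350 -0.0405 z0.0275 a0.0252 [-12.3  -0.5   2.5]
-0.0338 -0.0403 z0.0280 a0.0252 [-13.4   0.1   2.3]
-0.0326 -0.0401 z0.0284 a0.0252 [-14.9   0.4   2.7]
-0.0314 -0.0399 z0.0290 a0.0253 [-15.4  -0.1   2.2]
c -0.031417132483506374 -0.005316633861969405 0.028997615590746824 46.325
[-15.78  -0.09   2.89] [-0.039873   -0.00532113]
[-15.44   0.29   2.54] [-0.03982111 -0.00534222]
[-15.65   0.26   2.28] [-0.03980379 -0.00531351]
```

The pad is felt at TCP x ≈ -0.042, which puts its face roughly 88 mm in. I'll bring the push up to about 18 N, hold, and withdraw level.

Run:
```python
from lev import *
lev(-.025,.0009,17.4,3,zc=.0295,yc=-.0053,xc=-.0314,kz=.0003)
bot.dwell(.4);print((favg(8)-f0).round(2),bx())
x=bx()[0]
bot.move_straight(B(x-.03,-.0053,.026),vel=.03)
bot.move_straight(B(-.2,-.0053,.026),vel=.15)
bot.move_straight(B(-.25,-.0053,.2),vel=.2)
q=list(bot.read_qpos());q[0]-=.9;bot.goto_joints(q)
b=snap('top','t7.png');a=snap('scene','s7.png');print(bot.read_t())
im=np.hstack([cv2.resize(a['img'][90:250,150:310],(400,400)),cv2.resize(b['img'][75:275,115:315],(400,400))])
cv2.imwrite('pics/c7.png',im[:,:,::-1])
```

```text
-0.0305 -0.0397 z0.0302 a0.0254 [-15.1   0.   -0.8]
-0.0296 -0.0397 z0.0299 a0.0253 [-17.8  -0.1   2.6]
c -0.029599999999999994 -0.005292442326849768 0.029920546910258583 47.275
[-17.71  -0.37   2.31] [-0.03964581 -0.00532057]
52.9417
```

View pics/c7.png

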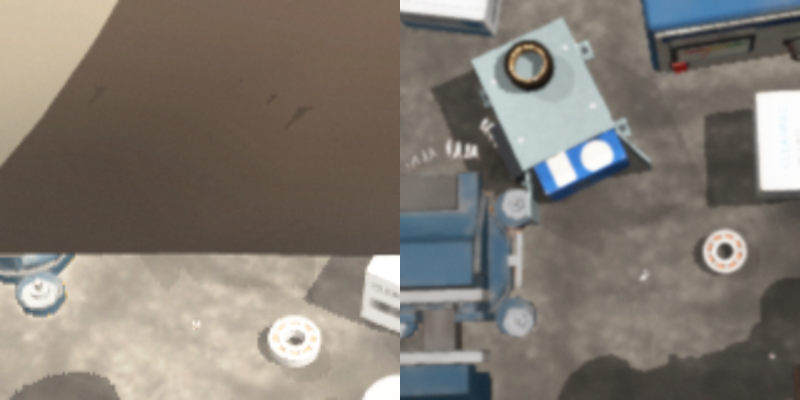

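The carton is seated square in the bay, with a short blue end sticking out at (590,165). The bearing and lamp carton have not moved, and the arm is clear.

Run:
```python
from h import *
b=np.load('pics/t7.npz');b1=np.load('pics/t1.npz')
y=np.radians(24);M=np.array([[np.cos(y),np.sin(y)],[-np.sin(y),np.cos(y)]])
for p in((151,200),(230,160)): print(M@(plane(b,((p[0]-.5)/2+115,(p[1]-.5)/2+75),.062)[:2]-O))
bot.hand_in();print(bot.read_t())
```

```text
[-0.03858488  0.04100741]
[-0.03657915 -0.05331729]
the job is handed in; nothing more can be done
the job is handed in; nothing more can be done
```

The carton is tipped, pushed into the bay and pressed home against the rubber stop. I handed the job in at about 53 s on the robot's clock, and it gave no verdict.

- **Tipping:** I pushed near the top at about 108 mm height, with only 1–2 N read. The carton fell flat towards the bay and lay within about 3° of its axis.
- **Sliding in:** The first push jammed near the mouth because the hand was also pressing down by about 6 N. I corrected the height from the force readings, and the carton then slid in at 3–6 N drag.
- **Pressing home:** I felt the stop as a rise in force about 88 mm inside the mouth (estimated from the tool position). I pressed to 17.7 N, held it for half a second, then backed straight out.

**Last checks:**
- **Position:** The last top picture shows the carton lying square in the bay. Its rear top corners are about 37–39 mm in front of the mouth, within the expected 25–65 mm. That puts its front about 82 mm in, about 6 mm short of the 88 mm I felt. I put the gap down to image error and some spring-back, but did not resolve it.
- **Forces:** The highest push I read was 17.8 N. I only read forces between moves, so brief peaks could have been missed. Three sliding moves stopped on the 9–10 N contact limit.
- **Other things:** The bearing and the lamp carton look unmoved. I did not check the grease tin or the brake pad in the last picture, but the arm never went near them. The arm hid the carton in the last scene view, so only the top view backs this up.

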